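# Clamp a rocker shaft in the vee-block fixture

## Task

Clamp the bright rocker shaft in the green vee-block fixture: lift the sprung clamp bar by its red knob and turn it right aside, lay the shaft gently in both vees, and slide it along, feeling for the end stop, until its end has pressed the stop's sprung nose fully in and comes up firmly against the sleeve, without shoving it hard. Then bring the bar back square across the shaft and lower it by hand without letting it snap, so that it holds the shaft in the vees with its end still on the nose, and leave the dark worn shaft and the other parts where they lie.

Things in the scene. Friction and masses are not known exactly. Their poses are not given: they have to be found in the camera images.
- fixture: Green base plate, 180 x 220 x 15 mm, fixed to the bench, carrying two steel vee supports, the clamp and the end stop. Origin under the middle of the vees, on the bench; x points away from the robot to the clamp's pillar, y along the vees to the end stop, z up. The pillar and the bar's hub, at x = 75, y = 0, are 32 mm across, top at 75 mm with the bar down.
- vee_mid (a point): Fixed point on the seated shaft's axis, midway between the vee supports, 52 mm above the bench; axes as the fixture. 90-degree vees along y. Supports at y = -48 to -32 and +32 to +48 mm, 52 mm wide in x, rims 2 mm above this point; the 64 mm gap between them, open down to the plate (15 mm above the bench), leaves room for fingers.
- clamp_axis (a point): Fixed point on the vertical axis about which the clamp bar turns and along which it lifts: fixture x = 75, y = 0, 81 mm above the bench (height of the knob's centre when the bar is down).
- clamp_knob (a point): Centre of the upright round red knob (22 mm diameter; free height from 21 mm below to 17 mm above this point) at the end of the aluminium clamp bar, 120 mm from clamp_axis. Rises and turns with the bar. The bar is 20 mm wide, 10 mm thick, its top 21 mm below this point; the black pad under it, 75 mm from clamp_axis, reaches 35 mm below this point.
- clamp_lift (a joint): Lift of the clamp bar, m: 0 fully down, 0.040 fully up. A spring pulls it down: 9 N (weight included) when down, 13 N fully up. Resting on the seated shaft it reads 0.015. Below 0.008 the bar lies between the vee supports and cannot be turned past them; its pad clears a seated shaft above 0.015. Let go, it springs down.
- clamp_bar (a joint): Turn of the clamp bar, rad: 0 (a stop) lies square across the vees, knob towards the robot; grows counter-clockwise seen from above to 1.62 (a stop), bar alongside the vees, knob at fixture -y. Turns easily; only friction and the supports hold it.
- end_stop: Dark bracket, fixed at fixture y = 92 to 108 mm; origin at its underside centre (y = 100, 15 mm up), axes as the fixture. A brass sleeve (16 mm diameter) on the shaft's axis points to -y, its face set anywhere from 19 to 39 mm from this origin (not measured). A steel nose stands 4 mm out of the face; it gives under about 1 N, then the shaft meets the rigid sleeve. Over 18 N harms it.
- rest: Wooden rest, 150 x 110 mm, with two pairs of vee notches 80 mm apart in its x, each holding a shaft that lies along its y, axis 36 mm above the bench. Notched posts at y = -50 to -34 and +34 to +50 mm; free between them above 8 mm. Origin: centre of its underside on the bench.
- shaft_mid (a point): Centre of the bright steel rocker shaft: 18 mm diameter, 130 mm long, 0.2 to 0.3 kg. Its y axis runs along the shaft. Lies in either pair of notches of the rest.
- worn_mid (a point): Centre of the dark worn shaft with copper-coloured bands, 18 mm diameter, 120 mm long, in the other pair of notches. Not to be used or moved.
- cam_cap_a: Small aluminium bearing cap, 60 x 22 x 42 mm, bystander. Origin: centre of its underside on the bench.
- cam_cap_b: A second bearing cap like it, bystander. Origin: centre of its underside on the bench.
- gear: Dark steel gear, 98 mm diameter, 42 mm tall at its hub, bystander. Origin: centre of its underside on the bench.
- camshaft: Dark camshaft on two wooden feet, 200 mm long, 40 mm high, bystander. Origin: centre of its underside on the bench.
- head_bolt_a: Long steel bolt, 135 mm, bystander. Origin: centre of its underside on the bench.
- head_bolt_b: A second long bolt, bystander. Origin: centre of its underside on the bench.
- spanner: Steel spanner, 170 mm, bystander. Origin: centre of its underside on the bench.
There are look-alikes about, which are no part of the job. What is shaped like the part that bears shaft_mid but purple or turquoise is not meant.

How it is judged:
On the way, in this order (a step that is already met when the one before it is completed fails the run):
1. the clamp bar is turned aside (value of joint clamp_bar above 1.2 rad), for 0.2 s.
2. the shaft lies in both vees and its end has the nose fully pressed in and bears on the sleeve (at least 1.5 N on the end stop) (x of shaft_mid in the frame of fixture between -0.003 and 0.003 m and z of shaft_mid in the frame of fixture between 0.048 and 0.055 m and angle between the y axis of shaft_mid and the y axis of fixture, either way round below 0.05 rad and contact force between shaft and end_stop above 1.5 N), for 0.1 s.
3. the bar is back square across the shaft and presses on it (value of joint clamp_bar below 0.15 rad and contact force between clamp_bar and shaft above 4 N), for 0.2 s.
At the end, for the whole second after the job is handed in: The shaft rests in both vees (axis within 3 mm and 0.05 rad of the vees' axis), its end on the stop's nose; the bar lies square across it (within 0.15 rad), pressing it down with more than 4 N; all at rest and let go (all of step 3 and x of shaft_mid in the frame of fixture between -0.003 and 0.003 m and z of shaft_mid in the frame of fixture between 0.048 and 0.055 m and angle between the y axis of shaft_mid and the y axis of fixture, either way round below 0.05 rad and contact force between shaft and end_stop above 0.1 N and value of joint clamp_lift between 0.012 and 0.018 m and linear speed of shaft below 0.01 m/s); the robot touches nothing.
It fails at once if the end stop is pushed with more than 18 N (contact force between shaft and end_stop above 18 N).
It fails at once if the bar snaps or is forced onto the shaft (more than 35 N, or falling faster than 0.25 m/s over it) (contact force between clamp_bar and shaft above 35 N or (value of joint clamp_bar below 0.6 rad and distance between shaft_mid and vee_mid below 0.03 m and velocity of joint clamp_lift below -0.25 m/s)).
It fails at once if the shaft is dropped or forced into the vees (more than 45 N, or faster than 0.25 m/s within 18 mm of its seat) (value of joint clamp_bar above 1 rad and (contact force between shaft and fixture above 45 N or (distance between shaft_mid and vee_mid below 0.025 m and z of shaft_mid in the frame of fixture below 0.07 m and linear speed of shaft above 0.25 m/s))).
It fails at once if the worn shaft is moved more than 15 mm (distance of worn_mid from where it was at the start of the episode above 0.015 m).
It fails at once if another part on the bench is moved more than 20 mm (distance of any of cam_cap_a, cam_cap_b, gear, camshaft, head_bolt_a, head_bolt_b, spanner from where it was at the start of the episode above 0.02 m).
It also fails if it takes over 72 s, if anything falls off the work surface, if the arm or the gripper's body presses on something with over 40 N, if the wrist force passes 120 N, or if a joint passes its speed limit or range.

## Robot

A 6-joint arm with a two-finger parallel gripper is mounted at the origin on the work surface. World frame = base frame: x ahead of the robot, y to its left, z up, the work surface at z = 0. Lengths are in m, angles in rad, forces in N, time in s.
With the tool pointing down it reaches from about 0.375 to 0.9 m from the base axis. Payload 3.1 kg.
Tool frame: the origin (TCP) lies on the centre line of the jaws, within the pads' length; the fingertips stand 11 mm ahead of it and the grasp point (between the pads) lies 8 mm behind it; x points along the fingers, y is the direction in which the jaws open and shut, and the axes are right-handed (so a half turn about x gives the same grasp; the last joint's range is limited). The gripper opens to 87 mm and grips with 3 to 60 N. Pads are 19 mm wide; open, the fingers measure 117 mm over their backs; the gripper's body (75 mm by 190 mm) begins 51 mm behind the grasp point.
Start: joints at [-0.178, 0.527, 1.433, -0, 1.181, -0.178], TCP at [0.625, 0, 0.206] pointing down, gripper open.
Joint ranges: [-3.08, 3.08], [-0.75, 2.2], [0.22, 2.44], [-1.43, 4.57], [0, 2.65], [-2.85, 2.85]. Speed limits (rad/s): [2.79, 2.79, 3.14, 3.14, 3.14, 3.14].

## Interface

Orientations are given as a unit quaternion [x, y, z, w].
In Python, from rig import robot, camera, camera_info gives the robot as it stands.
- The arm moves only by the shell command python3 -m inch 'ROWS' [FORCE]. ROWS is JSON, a list that holds one entry, the list of rows, each a list of 5 numbers: the shift along the tool's x, y, z in cm, then the turn about the tool's x in rad, then the opening, from 0 (shut) to 1 (fully open). A call has 1 to 8 rows; each row shifts and turns the pose as measured when the row begins, along the tool's axes as they then stand; what a row does not reach is not made up. A row lasts 1/12 s, in which the tool goes at most 41.7 mm and 7.16 degrees, less where a joint would pass 70% of its speed; a pose out of reach is approached as far as the arm can. A call with a gripper value outside its range is refused whole. The fingers move at their own pace and stop on an object; FORCE is the grip in N (left out, the last holds). Time passes only in rows, so rows that do not move let the fingers close. It gives the time, the measured TCP pose, the force and the opening at its end, in the units of the state.
- robot.get_obs(): the state, without advancing time (a new reading comes with each control period).
- camera(name): name is "scene" or "side" or "wrist"; returns the picture (400x640x3 uint8, red, green, blue); there is no depth.
- camera_info(name): a dict with "camera_matrix" (3x3 intrinsics, pixels), "rvec" (rotation vector, rad) and "tvec" (3), from world to camera coordinates, as OpenCV has them. Camera axes: x right, y down, z forward; pixel columns grow to the right and rows downward; lengths in m; the calibration is good to about 2 mm. A picture is of the moment at which its call begins: read the wrist's pose just before it. camera_info takes no time and is no camera call; for the wrist camera it gives the pose at the moment of the call.
- robot.hand_in(): hands the job in, once; it reports no verdict.
The state is a dict: "time": time; "q": joint angles; "joint_velocities": joint speeds; "joint_torque": joint torques, N m; "position": TCP position; "tool_rot": TCP orientation; "ft_force": force on the tool from outside, world axes, zero at the start; "moment": the same for the moment, N m; "grip_width": finger opening in m.
Only numpy, scipy, OpenCV 4.12 (cv2) and the standard library are available. Lean on these libraries where they do the work, as an engineer would, in place of code of your own. Each camera call takes 0.05 s, during which the arm holds its last target. There are 200 camera calls.

## Working session

There is one attempt and no reset: what is moved stays moved. The work goes in short steps, Python scripts to look and compute and a shell command to move; the robot and the scene stay as the last step left them, time stands still between calls to the robot, and variables do not carry over. Pictures are saved under pics/ and viewed, about 8 in all and at most 12, crops included, and the job is handed in when it is done.

```bash
ls; mkdir -p pics
python3 - <<'E'
from rig import robot,camera,camera_info
import cv2,numpy as np
for n in("scene","side"):
    im=camera(n); cv2.imwrite(f"pics/{n}0.png",cv2.resize(im[:,:,::-1],(800,500),interpolation=cv2.INTER_CUBIC))
    i=camera_info(n); print(n,i)
o=robot.get_obs(); print(o)
E
```

```text
pics
scene {'camera_matrix': array([[480.39354368,   0.        , 307.26166339],
       [  0.        , 480.39354368, 200.72385022],
       [  0.        ,   0.        ,   1.        ]]), 'rvec': array([ 0.95334241,  2.48738358, -1.06529599]), 'tvec': array([ 0.41590352, -0.15099686,  1.49445942])}
side {'camera_matrix': array([[448.00378494,   0.        , 318.78971952],
       [  0.        , 448.00378494, 199.09874477],
       [  0.        ,   0.        ,   1.        ]]), 'rvec': array([ 1.98260804, -0.83405577,  0.49940663]), 'tvec': array([-0.38966037,  0.22751767,  1.22099657])}
{'time': 0.1, 'q': array([-1.78508091e-01,  5.28398593e-01,  1.43376460e+00,  8.38092980e-06,
        1.18140142e+00, -1.78471575e-01]), 'joint_velocities': array([-1.75489600e-03, -3.19516592e-03, -3.28298059e-03, -3.25591437e-05,
        4.18403393e-04, -2.73224877e-05]), 'joint_torque': array([-3.02360622e-04, -4.40987206e+01, -1.77151054e+01,  6.34850166e-02,
        5.34114777e-02, -3.85449334e-05]), 'position': array([6.24312496e-01, 1.50989129e-04, 2.05156966e-01]), 'tool_rot': array([ 0.49961431,  0.50056408, -0.50040506,  0.49941559]), 'ft_force': array([0.19007659, 0.39780594, 0.50321851]), 'moment': array([ 0.0147083 ,  0.02091332, -0.02240365]), 'grip_width': 0.08681708332074556}
```

View pics/scene0.png

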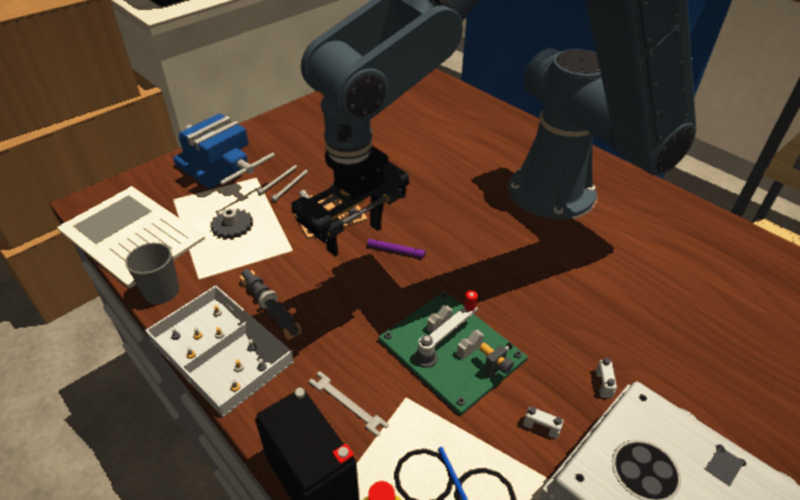

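View pics/side0.png

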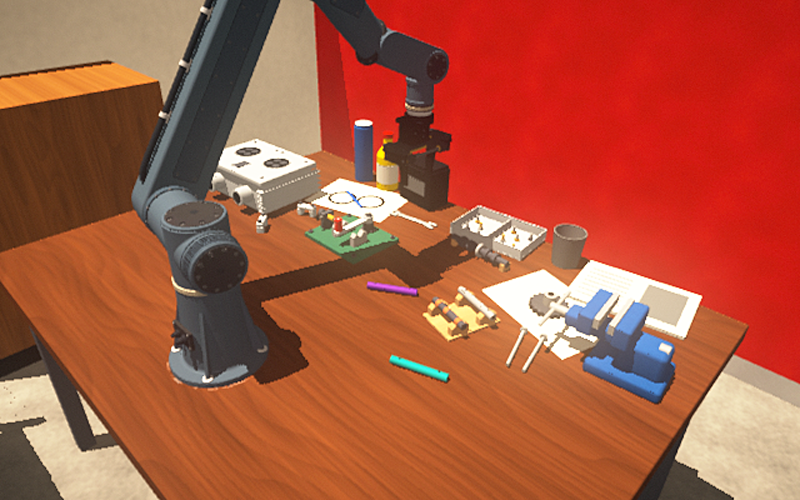

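The scene view shows the fixture at about (455,350) with the red knob at (471,297). The side view shows the rest at about (460,310), with the bright shaft on its far right at (475,303) and the worn one at (445,315). I'll enlarge crops to measure them.

```bash
cat > h.py <<'E'
import numpy as np,cv2
from scipy.spatial.transform import Rotation as R
from rig import robot,camera,camera_info
def toplane(ci,uv,z):
    Rm=cv2.Rodrigues(ci["rvec"])[0]; K=ci["camera_matrix"]; c=-Rm.T@ci["tvec"]
    d=Rm.T@np.linalg.inv(K)@np.array([uv[0],uv[1],1.]); return c+d*(z-c[2])/d[2]
def proj(ci,p):
    return cv2.projectPoints(np.array(p,float).reshape(-1,3),ci["rvec"],ci["tvec"],ci["camera_matrix"],None)[0].reshape(-1,2)
def crop(im,x0,y0,x1,y1,s,name):
    cv2.imwrite(f"pics/{name}.png",cv2.resize(im[y0:y1,x0:x1,::-1],None,fx=s,fy=s,interpolation=cv2.INTER_CUBIC))
def fix(x,y,yaw): # fixture frame to world
    r=R.from_euler('z',yaw).as_matrix(); return lambda p: np.array([x,y,0])+np.asarray(p,float)@r.T
def state():
    o=robot.get_obs(); m=R.from_quat(o["tool_rot"]).as_matrix()
    return o,m
E
python3 - <<'E'
from h import *
a=camera("scene");b=camera("side")
A=cv2.resize(a[225:335,295:425],(780,660//1),interpolation=cv2.INTER_CUBIC)[:,:,::-1]
A=A[:590]; cv2.imwrite("pics/c1.png",A)
B=cv2.resize(b[220:275,335:405],(780,590),interpolation=cv2.INTER_CUBIC)[:,:,::-1] 
cv2.imwrite("pics/c2.png",B)
E
```

```text
(no output)
```

View pics/c1.png

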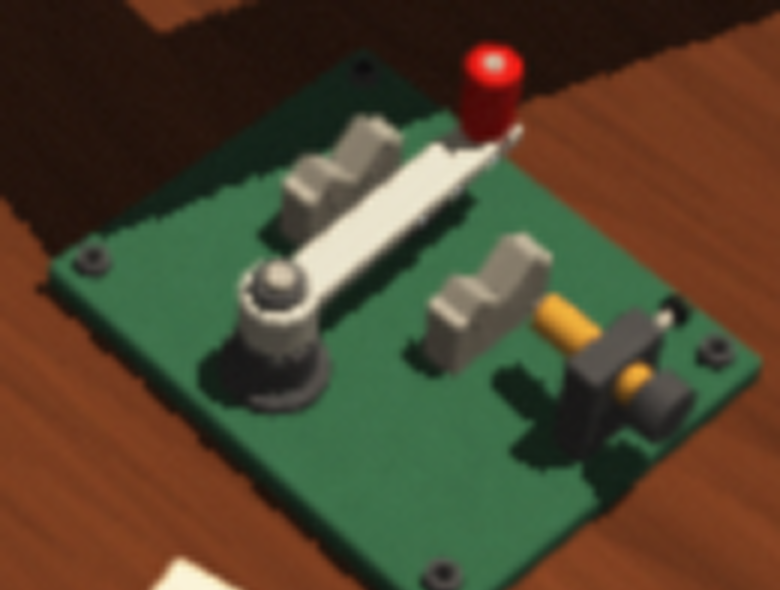

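View pics/c2.png

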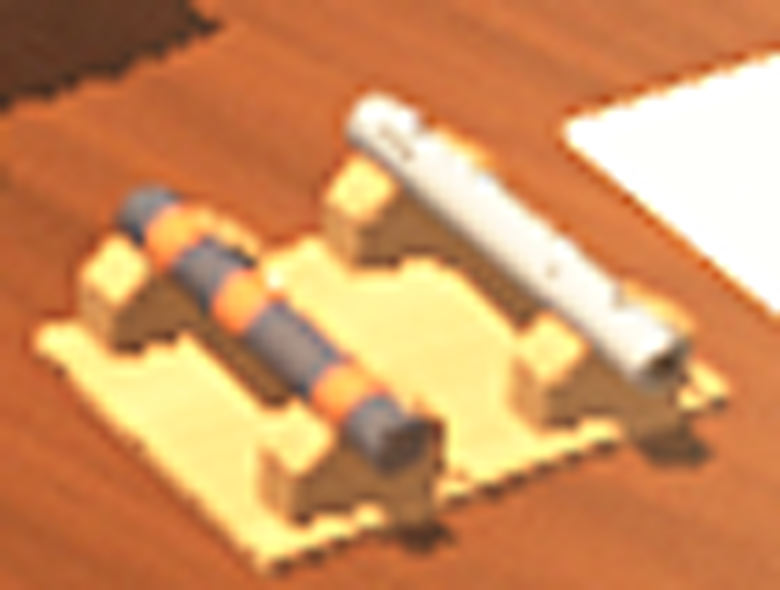

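Crop c1 shows the knob top at (494,62), hub top at (280,275), and plate corners at left (50,268), top (365,52) and right (762,362). The sleeve face is at about (545,312). Crop c2 shows the bright shaft's near end at (658,362) and far end at about (366,125).

Run:
```python
from h import *
from scipy.optimize import least_squares
s=camera_info("scene");d=camera_info("side")
c1=lambda u,v:(295+u/6-.4,225+v/6-.4)
c2=lambda u,v:(335+u*70/780-.45,220+v*55/590-.45)
P=[((-120+75,0,98),(494,62)),((75,0,75),(280,270)),((90,-110,15),(50,268)),((-90,-110,15),(365,52)),((-90,110,15),(762,362))]
P3=np.array([p[0] for p in P])/1000.; uv=np.array([c1(*p[1]) for p in P])
f=lambda q:(proj(s,fix(*q)(P3))-uv).ravel()
for y0 in (0,1.57,-1.57,3.1):
    r=least_squares(f,[.6,.2,y0]); print(r.x,r.cost)
    if r.cost<60: print(f(r.x).reshape(-1,2).round(1)); print("knob",fix(*r.x)((-.045,0,.081)),"vee",fix(*r.x)((0,0,.052)))
for px in((658,362),(366,120)): print("bright",toplane(d,c2(*px),.036))
for px in((402,440),(140,205)): print("worn",toplane(d,c2(*px),.036))
print(toplane(d,c2(40,340),.008),toplane(d,c2(265,565),.008),toplane(d,c2(730,395),.008))
```

```text
[ 0.53322635  0.1669975  -0.01227773] 51.90889826226279
[[ 0.9  5.6]
 [-1.5  4.9]
 [-0.3 -3.7]
 [ 0.  -4. ]
 [ 0.9 -3.8]]
knob [0.48822974 0.16754999 0.081     ] vee [0.53322635 0.1669975  0.052     ]
[ 0.53322634  0.16699751 -0.01227734] 51.90889826284187
[[ 0.9  5.6]
 [-1.5  4.9]
 [-0.3 -3.7]
 [ 0.  -4. ]
 [ 0.9 -3.8]]
knob [0.48822973 0.16754998 0.081     ] vee [0.53322634 0.16699751 0.052     ]
[ 0.53322636  0.1669975  -0.01227813] 51.908898262932375
[[ 0.9  5.6]
 [-1.5  4.9]
 [-0.3 -3.7]
 [ 0.  -4. ]
 [ 0.9 -3.8]]
knob [0.48822975 0.16755    0.081     ] vee [0.53322636 0.1669975  0.052     ]
[ 0.53322635  0.16699751 -0.0122777 ] 51.90889826226524
[[ 0.9  5.6]
 [-1.5  4.9]
 [-0.3 -3.7]
 [ 0.  -4. ]
 [ 0.9 -3.8]]
knob [0.48822974 0.16754999 0.081     ] vee [0.53322635 0.16699751 0.052     ]
bright [ 0.48945636 -0.36916059  0.036     ]
bright [ 0.52492216 -0.24483293  0.036     ]
worn [ 0.4158262  -0.34282819  0.036     ]
worn [ 0.44836701 -0.22770379  0.036     ]
[ 0.41092782 -0.22634775  0.008     ] [ 0.37923678 -0.33047579  0.008     ] [ 0.52284491 -0.37225964  0.008     ]
```

Run:
```python
from h import *
from scipy.optimize import least_squares
s=camera_info("scene");d=camera_info("side")
c1=lambda u,v:(295+u/6-.4,225+v/6-.4)
P=[((-45,0,98),(494,62)),((75,0,75),(280,272)),((90,-110,15),(50,268)),((-90,-110,15),(365,52)),((-90,110,15),(762,362))]
P3=np.array([p[0] for p in P])/1000.; uv=np.array([c1(*p[1]) for p in P])
O=np.array([[0]]*2+[[1]]*3)
f=lambda q:(proj(s,fix(*q[:3])(P3+O*np.array([q[3],q[4],0])))-uv).ravel()
r=least_squares(f,[.55,.18,0,0,0]); q=r.x[:3]; print(r.x,r.cost,f(r.x).reshape(-1,2).round(1).tolist())
F=fix(*q)
print("knob",F((-.045,0,.081)),"vee",F((0,0,.052)),"stop", F((0,.1,.03)))
# check predicted pixels in crop: sleeve axis face y=.07, vee rims
for p in [(0,.061,.052),(0,.081,.052),(-.026,.048,.054),(.026,.048,.054),(.026,-.032,.054),(-.026,-.032,.054)]:
    print(p,((proj(s,F(np.array(p)))[0]-[294.6,224.6])*6).round())
# side view of knob
print(proj(d,F((-.045,0,.098)))*1.25)
```

```text
[ 0.52196541  0.15705444 -0.00584532  0.01973723  0.01791611] 2.973648039745826 [[0.9, 0.7], [-0.9, -0.7], [-0.9, 0.5], [-0.4, -0.7], [1.2, -0.1]]
knob [0.47696618 0.15731748 0.081     ] vee [0.52196541 0.15705444 0.052     ] stop [0.52254994 0.25705273 0.03      ]
(0, 0.061, 0.052) [527. 296.]
(0, 0.081, 0.052) [567. 328.]
(-0.026, 0.048, 0.054) [548. 237.]
(0.026, 0.048, 0.054) [455. 309.]
(0.026, -0.032, 0.054) [305. 186.]
(-0.026, -0.032, 0.054) [398. 119.]
[[336.87490691 218.15556768]]
```

The fixture fit is good now that the plate offset is free (+20, +18 mm): yaw is about 0, the vees are at (0.522, 0.157) and the knob at (0.477, 0.157). The sleeve face is at about fixture y = 70 mm. I'll move above the knob and look from the wrist.

```bash
python3 -m inch '[[[0,-2.5,-2.65,0,1],[0,-2.5,-2.65,0,1],[0,-2.5,-2.65,0,1],[0,-2.5,-2.65,0,1],[0,-2.5,-2.65,0,1],[0,-2.5,-2.65,0,1],[0,0,0,0,1],[0,0,0,0,1]]]' 30
python3 - <<'E'
from h import *
o,m=state(); ci=camera_info("wrist"); im=camera("wrist"); print(o["position"],m.round(3).tolist())
cv2.imwrite("pics/w1.png",im[:,:,::-1])
a=camera("scene"); crop(a,200,150,330,260,6,"sc2")
np.save("w1.npy",np.array([ci],dtype=object),allow_pickle=True)
F=fix(.522,.157,-.006)
print(proj(ci,F([(-.045,0,.098),(0,.04,.0393),(0,-.04,.0393),(.075,0,.075),(0,.07,.052)])).round())
E
```

```text
time: 0.87
position: [0.4689, 0.1626, 0.2024]
tool_rot: [-0.501, -0.499, 0.502, -0.499]
ft_force: [0.4, 0.6, 0.0]
grip_width: 0.087
[0.46885316 0.16258254 0.2024041 ] [[-0.002, 1.0, -0.005], [-0.001, -0.005, -1.0], [-1.0, -0.002, 0.001]]
[[329. 195.]
 [373. 142.]
 [370. 217.]
 [456. 189.]
 [376. 112.]]
```

View pics/w1.png

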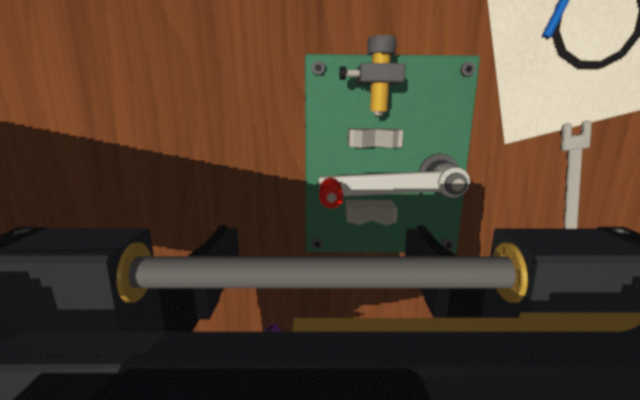

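The wrist view shows the knob top at (333,199), the hub top at (455,181), the sleeve end at (380,112), and plate corners at (306,56), (478,57), (306,251) and (461,252). I'll refit using both views.

Run:
```python
from h import *
from scipy.optimize import least_squares
s=camera_info("scene"); w=np.load("w1.npy",allow_pickle=True)[0]
c1=lambda u,v:(295+u/6-.4,225+v/6-.4)
X=lambda L:np.array(L)/1000.
A=X([(-45,0,98),(75,0,75),(90,-110,15),(-90,-110,15),(-90,110,15)]);uA=np.array([c1(*p) for p in[(494,62),(280,272),(50,268),(365,52),(762,362)]]);oA=np.array([[0]]*2+[[1]]*3)
B=X([(-45,0,98),(75,0,75),(-90,110,15),(90,110,15),(-90,-110,15),(90,-110,15)]);uB=np.array([(333,199),(455,180),(306,56),(478,57),(306,251),(461,252.)]);oB=np.array([[0]]*2+[[1]]*4)
def f(q):
    F=fix(*q[:3]); o=np.array([q[3],q[4],0])
    return np.r_[(proj(s,F(A+oA*o))-uA).ravel(),(proj(w,F(B+oB*o))-uB).ravel()]
r=least_squares(f,[.522,.157,0,.02,.018],loss='soft_l1'); print(r.x.round(4),f(r.x).reshape(-1,2).round(1).tolist())
F=fix(*r.x[:3]); print("knob",F((-.045,0,.081)),"axis",F((.075,0,.081)))
print(proj(w,F(X([(0,y,52) for y in(61,66,71,76)]))).round(1).tolist())
o,m=state(); print("move tool cm",m.T@(F((-.045,0,.076))-o["position"])*100)
```

```text
[0.5227 0.1565 0.0046 0.0196 0.0165] [[0.4, 0.6], [-1.0, -0.5], [-1.6, 0.6], [-1.6, -1.0], [0.5, -1.0], [-3.0, -2.6], [2.0, 8.8], [-3.3, -0.9], [2.0, -3.8], [1.2, 3.1], [-2.0, 0.8]]
knob [0.47765242 0.15629765 0.081     ] axis [0.59765114 0.15685136 0.081     ]
[[375.5, 122.1], [375.7, 116.7], [375.9, 111.3], [376.0, 105.9]]
move tool cm [12.62648535  0.84336974  0.52328521]
```

View pics/sc2.png

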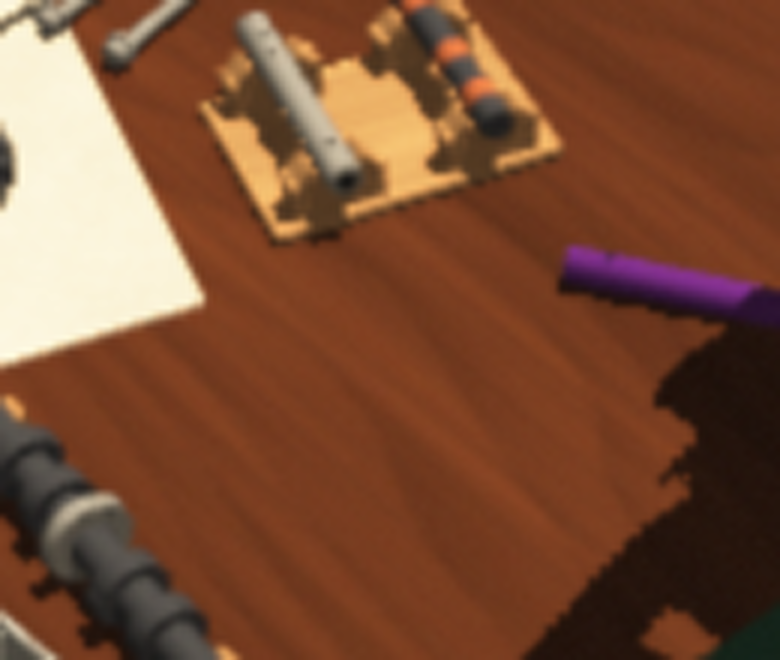

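sc2 shows the bright shaft's near end at (345,178) and far end at (258,20); that can be cross-checked later. Now I'll descend over the knob and grip lightly.

```bash
python3 -m inch '[[[2.5,0.28,0.17,0,1],[2.5,0.28,0.17,0,1],[2.5,0.28,0.17,0,1],[2.5,0.1,0.1,0,1],[1.8,0,0,0,1],[0.5,0,0,0,1],[0,0,0,0,1]]]' 5
python3 - <<'E'
from h import *
F=fix(.5227,.1565,.0046); o,m=state(); print(o["position"],o["ft_force"],"left",m.T@(F((-.045,0,.076))-o["position"])*100)
E
```

```text
time: 1.55
position: [0.4944, 0.1488, 0.0764]
tool_rot: [0.508, 0.492, -0.501, 0.5]
ft_force: [-0.1, 0.0, 0.9]
grip_width: 0.087
[0.4944486  0.1487926  0.07644957] [-0.06702542  0.0242942   0.88608071] left [ 0.01835508 -1.68806465 -0.72088754]
```

```bash
python3 -m inch '[[[0,-0.8,-0.36,0,1],[0,-0.8,-0.36,0,1],[0,0,0,0,1]]]' 5
python3 - <<'E'
from h import *
F=fix(.5227,.1565,.0046); o,m=state(); print(o["position"],o["ft_force"],m.round(3).tolist(),"left",m.T@(F((-.045,0,.076))-o["position"])*100)
im=camera("wrist"); cv2.imwrite("pics/w2.png",im[:,:,::-1])
E
```

```text
time: 1.8
position: [0.4801, 0.1553, 0.0773]
tool_rot: [0.51, 0.49, -0.501, 0.499]
ft_force: [-0.0, 0.4, -0.4]
grip_width: 0.0872
[0.48009973 0.15533767 0.07731228] [-0.03539708  0.44338088 -0.35264964] [[0.018, 1.0, -0.021], [-0.001, -0.021, -1.0], [-1.0, 0.018, 0.001]] left [ 0.12677615 -0.24420752 -0.09056399]
```

View pics/w2.png

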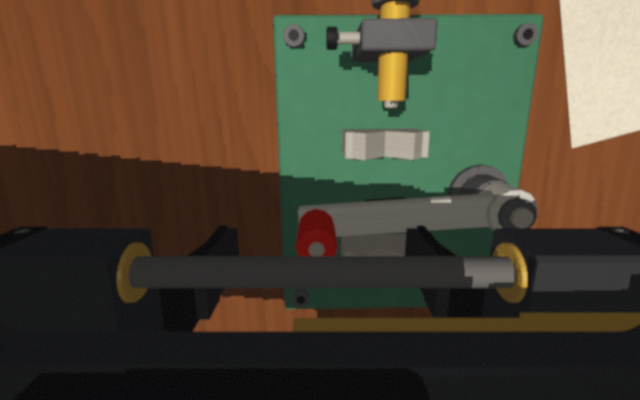

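The knob is at (317,248), between the fingers (~225 and ~425). The sleeve face is at about (392,100). Closing lightly.

```bash
python3 -m inch '[[[0.1,-0.2,-0.05,0,0.2],[0,0,0,0,0.1],[0,0,0,0,0.1],[0,0,0,0,0.1],[0,0,0,0,0.1],[0,0,0,0,0.1],[0,0,0,0,0.1],[0,0,0,0,0.1]]]' 6
python3 - <<'E'
from h import *
ci=camera_info("wrist"); F=fix(.5227,.1565,.0046)
print([(y,proj(ci,F((0,y/1000,.052))).round(1).tolist()) for y in (61,66,71,76,81)])
o,m=state(); print(o["position"],m.round(3).tolist())
E
```

```text
time: 2.52
position: [0.4814, 0.1569, 0.0801]
tool_rot: [0.512, 0.488, -0.497, 0.502]
ft_force: [0.5, -0.1, 1.1]
grip_width: 0.0418
[(61, [[383.4, 121.9]]), (66, [[383.6, 113.4]]), (71, [[383.8, 104.8]]), (76, [[384.0, 96.1]]), (81, [[384.2, 87.3]])]
[0.48138873 0.1569487  0.08012048] [[0.028, 0.999, -0.019], [-0.0, -0.019, -1.0], [-1.0, 0.028, -0.0]]
```

```bash
python3 -m inch '[[[0.1,-0.1,0,0,0.1],[0.1,-0.1,0,0,0.1],[0.1,-0.1,0,0,0.1],[0.1,-0.1,0,0,0.1],[0.1,-0.05,0,0,0.1],[0.05,0,0,0,0.1]]]' 6
```

```text
time: 3.02
position: [0.4769, 0.157, 0.075]
tool_rot: [0.512, 0.488, -0.497, 0.503]
ft_force: [-1.6, 0.5, 6.8]
grip_width: 0.0217
```

Gripped the knob at 21.7 mm. Increasing the grip and lifting.

```bash
python3 -m inch '[[[0,0,0,0,0.1],[0,0,0,0,0.1],[-0.6,0,0,0,0.1],[-0.6,0,0,0,0.1],[-0.6,0,0,0,0.1],[-0.6,0,0,0,0.1],[-0.6,0,0,0,0.1],[-0.3,0,0,0,0.1]]]' 45
python3 - <<'E'
from h import *
o,m=state(); print(o["position"],o["ft_force"],m.round(3).tolist())
E
```

```text
time: 3.68
position: [0.4782, 0.1569, 0.1075]
tool_rot: [0.513, 0.487, -0.497, 0.503]
ft_force: [4.1, 0.3, -11.9]
grip_width: 0.0196
[0.47820562 0.15692797 0.10752014] [  4.0779055    0.30723002 -11.90935367] [[0.032, 0.999, -0.019], [0.0, -0.019, -1.0], [-1.0, 0.032, -0.001]]
```

```bash
python3 -m inch '[[[0,0.05,1.0,-0.09,0.1],[0,0.07,1.3,-0.11,0.1],[0,0.07,1.3,-0.11,0.1],[0,0.07,1.3,-0.11,0.1],[0,0.07,1.3,-0.11,0.1]]]' 45
cat > a.py <<'E'
from h import *
o,m=state(); p=o["position"]; d=p[:2]-[.5977,.1569]; t=np.arctan2(d[1],d[0])%(2*np.pi)-np.pi-.0046
print(o["time"].round(2),p.round(4),o["ft_force"].round(1),"r",np.hypot(*d).round(4),"bar",t.round(3),"toolyaw",np.arctan2(m[1,1],m[0,1]).round(3),"tilt",m[:2,0].round(3),"q",o["q"].round(2),"w",o["grip_width"].round(4))
E
python3 a.py
```

```text
time: 4.1
position: [0.4954, 0.0982, 0.1091]
tool_rot: [0.358, 0.603, -0.343, 0.625]
ft_force: [5.4, 3.0, -13.4]
grip_width: 0.0191Traceback (most recent call last):
  File "a.py", line 3, in <module>
    print(o["time"].round(2),p.round(4),o["ft_force"].round(1),"r",np.hypot(*d).round(4),"bar",t.round(3),"toolyaw",np.arctan2(m[1,1],m[0,1]).round(3),"tilt",m[:2,0].round(3),"q",o["q"].round(2),"w",o["grip_width"].round(4))
          ^^^^^^^^^^^^^^^
AttributeError: 'float' object has no attribute 'round'
```

```bash
sed -i 's/o\["time"\].round(2),//;s/o\["grip_width"\].round(4)/round(o["grip_width"],4)/' a.py; python3 -m inch '[[[0.02,0.08,1.3,-0.11,0.1],[0.02,0.08,1.3,-0.11,0.1],[0.02,0.08,1.3,-0.11,0.1],[0.02,0.08,1.3,-0.11,0.1],[0.02,0.08,1.3,-0.11,0.1],[0.02,0.08,1.3,-0.11,0.1]]]' 45
python3 a.py
```

```text
time: 4.6
position: [0.5539, 0.0491, 0.1089]
tool_rot: [0.132, 0.685, -0.12, 0.707]
ft_force: [4.8, 1.9, -12.5]
grip_width: 0.0192
[0.5539 0.0491 0.1089] [  4.8   1.9 -12.5] r 0.1163 bar 1.18 toolyaw 1.212 tilt [0.034 0.011] q [-0.12  0.56  1.72  0.02  0.83 -1.35] w 0.0192
```

```bash
python3 -m inch '[[[0.02,0.03,1.3,-0.11,0.1],[0.02,0.03,1.3,-0.11,0.1],[0.02,0.04,1.2,-0.1,0.1],[0,0,0.3,-0.03,0.1],[0,0,0,0,0.1]]]' 45
python3 a.py
```

```text
time: 5.02
position: [0.5948, 0.0412, 0.107]
tool_rot: [0.007, 0.697, 0.006, 0.717]
ft_force: [3.4, 0.1, -11.7]
grip_width: 0.0194
[0.5948 0.0412 0.107 ] [  3.4   0.1 -11.7] r 0.1158 bar 1.541 toolyaw 1.569 tilt [0.03  0.018] q [-0.13  0.61  1.62  0.03  0.89 -1.72] w 0.0194
```

```bash
python3 -m inch '[[[0.7,0,0,0,0.1],[0.7,0,0,0,0.1],[0.7,0,0,0,0.1],[0.7,0,0,0,0.1],[0.5,0,0,0,0.1],[0,0,0,0,0.1]]]' 45
python3 a.py
```

```text
time: 5.52
position: [0.5985, 0.0396, 0.0754]
tool_rot: [0.008, 0.693, 0.003, 0.721]
ft_force: [1.7, 5.4, 3.2]
grip_width: 0.0195
[0.5985 0.0396 0.0754] [1.7 5.4 3.2] r 0.1173 bar 1.573 toolyaw 1.564 tilt [0.038 0.015] q [-0.13  0.65  1.64  0.03  0.81 -1.71] w 0.0195
```

```bash
python3 -m inch '[[[0,0,0,0,0.6],[0,0,0,0,0.6],[0,0,0,0,0.6],[-1,0,0,0,0.6],[-3,0,0,0,0.6],[-3,0,0,0,0.6],[-3,0,0,0,0.6],[-2,0,0,0,0.6]]]' 45
python3 a.py
python3 - <<'E'
from h import *
c2=lambda u,v:(200+u/6-.4,150+v/6-.4); s=camera_info("scene")
print(toplane(s,c2(345,178),.036),toplane(s,c2(258,20),.036))
a=camera("scene"); b=camera("side")
A=cv2.resize(a[225:335,295:425],(460,390),interpolation=cv2.INTER_CUBIC);B=cv2.resize(b[215:280,330:410],(480,390),interpolation=cv2.INTER_CUBIC)
cv2.imwrite("pics/m1.png",cv2.resize(np.hstack([A,B])[:,:,::-1],(798,331)))
E
```

```text
time: 6.18
position: [0.5848, 0.0399, 0.1985]
tool_rot: [0.006, 0.701, 0.005, 0.713]
ft_force: [-0.1, -0.2, -0.1]
grip_width: 0.0519
[0.5848 0.0399 0.1985] [-0.1 -0.2 -0.1] r 0.1178 bar 1.457 toolyaw 1.57 tilt [0.016 0.017] q [-0.13  0.48  1.55  0.02  1.1  -1.71] w 0.0519
[ 0.52433778 -0.24909918  0.036     ] [ 0.48355986 -0.37390019  0.036     ]
```

View pics/m1.png

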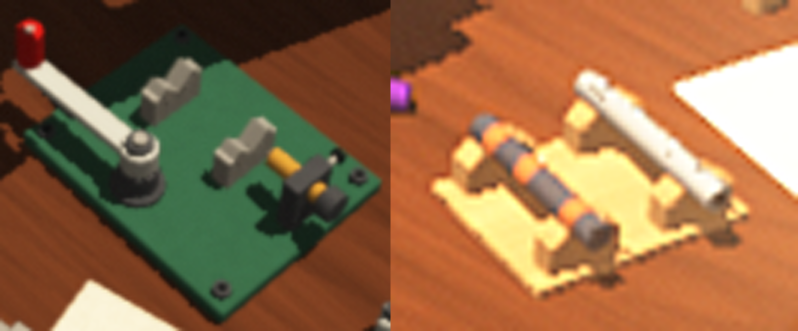

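The bar now lies alongside the vees. Both cameras put the shaft centre at about (0.5055, -0.309) with yaw of about -0.297. I'll move there while turning the tool.

```bash
python3 -m inch '[[[0,-2.2,-0.5,0.117,1],[0,-2.24,-0.24,0.117,1],[0,-2.26,0.03,0.117,1],[0,-2.24,0.29,0.117,1],[0,-2.19,0.55,0.117,1],[0,-2.1,0.8,0.117,1],[0,-2.0,1.04,0.117,1],[0,-1.87,1.27,0.117,1]]]'
python3 -m inch '[[[0,-1.71,1.48,0.117,1],[0,-1.52,1.66,0.117,1],[0,-1.32,1.83,0.117,1],[0,-1.09,1.97,0.117,1],[0,-0.86,2.09,0.117,1],[0,-0.61,2.17,0.117,1],[0,-0.35,2.23,0.117,1],[0,-0.09,2.25,0.117,1]]]' >/dev/null
cat > s.py <<'E'
from h import *
import sys
x,y,z,yaw=map(float,sys.argv[1:5]); o,m=state(); p=o["position"]; cur=np.arctan2(m[1,1],m[0,1])
print(p.round(4),"yaw",cur.round(3),"tilt",m[:2,0].round(3),"f",o["ft_force"].round(1),"w",round(o["grip_width"],4),"t",round(o["time"],2),"| go cm",(m.T@(np.array([x,y,z])-p)*100).round(2),"turn",(cur-yaw).round(3))
E
python3 s.py .5055 -.309 .15 -.297
```

```text
time: 6.95
position: [0.5362, -0.135, 0.194]
tool_rot: [0.337, 0.626, -0.321, 0.626]
ft_force: [0.0, -0.3, 0.1]
grip_width: 0.0862
[ 0.4751 -0.311   0.1827] yaw -0.378 tilt [-0.009  0.033] f [ 1.  -0.1  0.6] w 0.0868 t 7.62 | go cm [ 3.25  2.82 -1.22] turn -0.081
```

```bash
python3 -m inch '[[[1.0,0.9,-0.3,-0.04,1],[1.0,0.9,-0.3,-0.04,1],[0.5,0.6,-0.2,0,1],[0,0,0,0,1],[0,0,0,0,1]]]' >/dev/null
python3 s.py .5055 -.309 .15 -.297
python3 - <<'E'
from h import *
ci=camera_info("wrist"); im=camera("wrist"); cv2.imwrite("pics/w3.png",im[:,:,::-1]); np.save("w3.npy",np.array([ci],dtype=object),allow_pickle=True)
E
```

```text
[ 0.4952 -0.3144  0.1532] yaw -0.307 tilt [-0.017  0.036] f [ 0.1 -0.4 -0.7] w 0.0873 t 8.03 | go cm [ 0.33  0.82 -0.82] turn -0.01
```

View pics/w3.png

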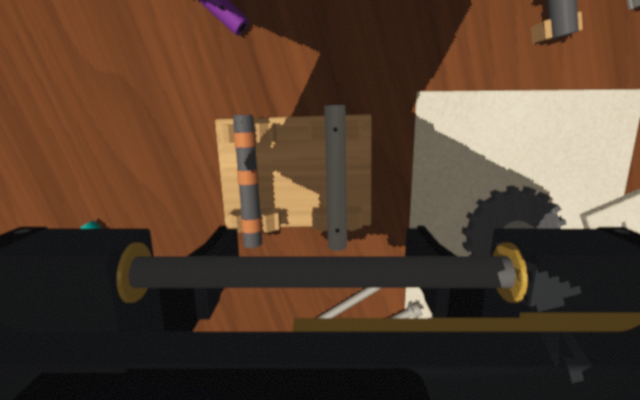

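The wrist view shows the bright shaft from (335,106) to (338,244), with the worn shaft to its left.

```bash
python3 - <<'E'
from h import *
ci=np.load("w3.npy",allow_pickle=True)[0]
a=toplane(ci,(335.5,106),.040);b=toplane(ci,(337.5,246),.040); d=a-b
print(a,b,(a+b)/2,np.linalg.norm(d),np.arctan2(-d[0],d[1]))
E
python3 s.py .505 -.309 .028 -.297
```

```text
[ 0.52733434 -0.24674266  0.04      ] [ 0.49203638 -0.36813048  0.04      ] [ 0.50968536 -0.30743657  0.04      ] 0.1264157758548717 -0.2829828964838709
[ 0.4952 -0.3142  0.1533] yaw -0.307 tilt [-0.017  0.037] f [-1.2  0.3 -0.7] w 0.087 t 8.08 | go cm [12.52  1.11 -0.42] turn -0.01
```

```bash
python3 -m inch '[[[1.5,0.4,-0.1,-0.02,1],[2,0.4,-0.1,0,1],[2,0.3,-0.1,0,1],[2,0.2,0,0,1],[1.2,0,0,0,1],[0,0,0,0,1],[0,0,0,0,1]]]' >/dev/null
python3 s.py .5085 -.308 .028 -.285
```

```text
[ 0.5083 -0.31    0.0679] yaw -0.284 tilt [-0.014  0.033] f [-0.9 -0.3  0.1] w 0.0871 t 8.67 | go cm [ 3.99  0.06 -0.09] turn 0.001
```

```bash
python3 -m inch '[[[1.2,0,0,0,1],[1.2,0,0,0,1],[1.0,0,0,0,0.8],[0.6,0,0,0,0.6],[0.2,0,0,0,0.4],[0,0,0,0,0.3]]]' 8 >/dev/null
python3 s.py .5085 -.308 .028 -.285
```

```text
[ 0.509  -0.3095  0.0253] yaw -0.284 tilt [-0.01   0.029] f [ 0.4 -0.2  0.4] w 0.0682 t 9.17 | go cm [-0.27 -0.1  -0.14] turn 0.001
```

```bash
python3 -m inch '[[[-0.1,0,-0.1,0,0.05],[-0.05,0,0,0,0.05],[0,0,0,0,0.05],[0,0,0,0,0.05],[0,0,0,0,0.05],[0,0,0,0,0.05],[0,0,0,0,0.05],[0,0,0,0,0.05]]]' 8 >/dev/null
python3 s.py .5085 -.308 .028 -.285
```

```text
[ 0.5104 -0.3096  0.0285] yaw -0.284 tilt [-0.007  0.026] f [ 1.3 -0.6 -0.1] w 0.0151 t 9.83 | go cm [ 0.06 -0.23 -0.1 ] turn 0.001
```

```bash
python3 -m inch '[[[0,0,0,0,0.05],[0,0,0,0,0.05]]]' 8 >/dev/null; python3 s.py .5085 -.308 .028 -.285
python3 -m inch '[[[0,0,0,0,0.05],[0,0,0,0,0.05],[-0.3,0,0,0,0.05],[-0.5,0,0,0,0.05],[-0.6,0,0,0,0.05]]]' 25 >/dev/null; python3 s.py .5085 -.308 .028 -.285
python3 - <<'E'
from h import *
im=camera("wrist");b=camera("side"); crop(b,320,200,420,280,4,"x"); B=cv2.imread("pics/x.png")
A=cv2.resize(im[60:320,180:480,::-1],(400,320)); cv2.imwrite("pics/m2.png",np.hstack([A,cv2.resize(B,(400,320))]))
E
```

```text
[ 0.5096 -0.3092  0.0287] yaw -0.284 tilt [-0.009  0.027] f [-2.3  0.3  2.2] w 0.0064 t 10.0 | go cm [ 0.07 -0.14 -0.08] turn 0.001
[ 0.509  -0.309   0.0424] yaw -0.284 tilt [-0.011  0.029] f [-0.2 -0.   0.2] w 0.0045 t 10.42 | go cm [ 1.44 -0.05 -0.05] turn 0.001
```

View pics/m2.png

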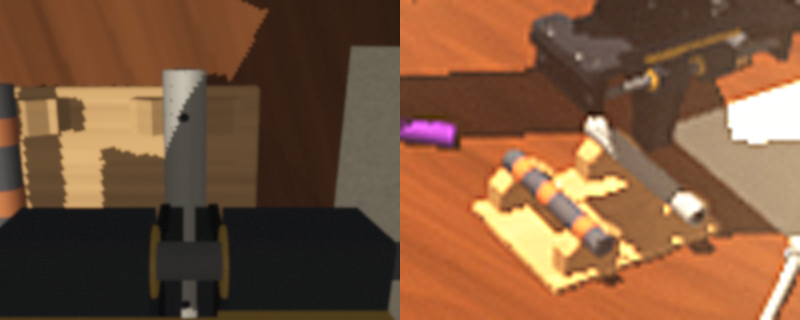

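The fingers shut to 4.5 mm, their commanded target, and the shaft in m2 still looks to be in the rest. I need to find out why before trying again, so I'll project the expected geometry into the wrist view.

Run:
```python
from h import *
o,m=state(); ci=camera_info("wrist"); p=o["position"]
Rm=cv2.Rodrigues(ci["rvec"])[0]; c=-Rm.T@ci["tvec"]
print("cam in tool",m.T@(c-p),"axis",m.T@Rm[2],"f",ci["camera_matrix"][0,0])
print("tip px",proj(ci,p+m@[.011,0,0]),"grasp",proj(ci,p+m@[-.008,0,0]))
cv=lambda q:((q-[180,60])*[400/300,320/260]).round()
yaw=-.284; d=np.array([-np.sin(yaw),np.cos(yaw),0]); e=np.array([np.cos(yaw),np.sin(yaw),0])
C=np.array([.5092,-.308,0])
for z in(.027,.036,.045,.05,.06):
    q=C+[0,0,z]; print(z,"far end",cv(proj(ci,q+.065*d)),"edges at +50",cv(proj(ci,[q+.05*d-.009*e,q+.05*d+.009*e])).tolist(),"near",cv(proj(ci,q-.065*d)))
s=camera_info("side")
for z in(.036,.05): print(z,proj(s,[C+.065*d+[0,0,z],C-.065*d+[0,0,z]]))
```

```text
cam in tool [-0.17873531  0.00125562 -0.07154918] axis [9.66049285e-01 3.10749451e-04 2.58357663e-01] f 335.31237876776174
tip px [[319.31432339 228.1220113 ]] grasp [[319.10664426 240.43823674]]
0.027 far end [[184.  68.]] edges at +50 [[163.0, 100.0], [204.0, 100.0]] near [[184. 316.]]
0.036 far end [[183.  68.]] edges at +50 [[162.0, 102.0], [205.0, 102.0]] near [[184. 326.]]
0.045 far end [[182.  68.]] edges at +50 [[160.0, 104.0], [205.0, 104.0]] near [[183. 337.]]
0.05 far end [[182.  68.]] edges at +50 [[159.0, 105.0], [205.0, 105.0]] near [[183. 344.]]
0.06 far end [[181.  68.]] edges at +50 [[157.0, 107.0], [206.0, 107.0]] near [[182. 358.]]
0.036 [[368.0915658  230.51404379]
 [394.26299513 253.25266437]]
0.05 [[368.44016393 226.78542775]
 [394.78380117 249.37315917]]
```

Run:
```python
from h import *
from scipy.optimize import least_squares
s=camera_info("scene");d=camera_info("side");w=np.load("w3.npy",allow_pickle=True)[0]
cs=lambda u,v:(200+u/6-.4,150+v/6-.4); cd=lambda u,v:(335+u*70/780-.45,220+v*55/590-.45)
for S,D,W in(((345,178),(366,120),(335.5,106)),((258,20),(658,362),(337.5,246))):
    f=lambda p:np.r_[proj(s,p)[0]-cs(*S),proj(d,p)[0]-cd(*D),proj(w,p)[0]-W]
    r=least_squares(f,[.5,-.3,.04]); print(r.x.round(4),f(r.x).round(1))
im=camera("side"); A=im[205:275,330:420]; cv2.imwrite("pics/m3.png",cv2.resize(A[:,:,::-1],(792,616),interpolation=cv2.INTER_CUBIC)[:600])
print(state()[0]["position"],state()[0]["q"].round(2))
```

```text
[ 0.5271 -0.2466  0.0374] [-0.3  0.5  0.9 -0.4 -0.4 -0. ]
[ 0.4912 -0.369   0.0379] [-1.2  1.3  0.4 -0.8 -0.6  0.2]
[ 0.50955372 -0.30956094  0.04307707] [-0.74  0.72  1.61  0.02  0.84 -0.47]
```

View pics/m3.png

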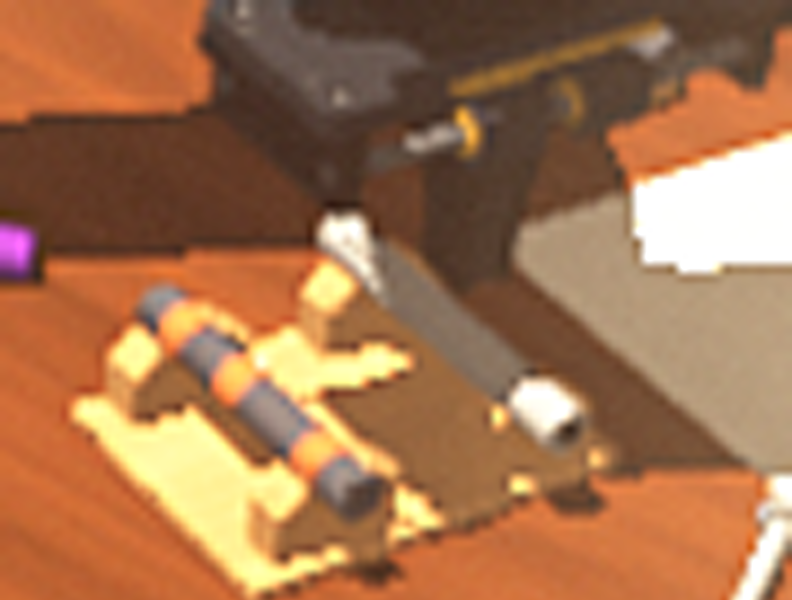

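m3 shows the closed fingertips at about (478,290), standing behind and above the shaft's top edge. They are some 20 mm higher than the nominal frame says, so the fingers closed over the top of the shaft, which hasn't moved. I'll open and descend in small steps, watching the force.

```bash
python3 -m inch '[[[0,0,0,0,0.7],[0,0,0,0,0.7],[0,0,0,0,0.7],[0,0,0,0,0.7],[0,0,0,0,0.7],[0,0,0,0,0.7]]]' 10 >/dev/null; python3 s.py .5092 -.308 .028 -.285
python3 -m inch '[[[0.8,0,0,0,0.7],[0.8,0,0,0,0.7],[0,0,0,0,0.7]]]' 10 >/dev/null; python3 s.py .5092 -.308 .02 -.285
```

```text
[ 0.5096 -0.3094  0.0429] yaw -0.284 tilt [-0.009  0.028] f [0.1 0.1 0.1] w 0.0365 t 11.07 | go cm [ 1.49 -0.05 -0.09] turn 0.001
[ 0.5095 -0.309   0.0256] yaw -0.284 tilt [-0.009  0.027] f [-0.1  0.5 -0.8] w 0.0555 t 11.32 | go cm [ 0.56 -0.05 -0.08] turn 0.001
```

```bash
python3 -m inch '[[[0.3,0,0,0,0.7],[0.3,0,0,0,0.7]]]' 10 >/dev/null; python3 s.py .5092 -.308 .02 -.285; python3 -m inch '[[[0.2,0,0,0,0.7],[0.2,0,0,0,0.7]]]' 10 >/dev/null; python3 s.py .5092 -.308 .02 -.285;python3 -m inch '[[[0.1,0,0,0,0.7],[0,0,0,0,0.7]]]' 10 >/dev/null; python3 s.py .5092 -.308 .02 -.285
python3 - <<'E'
from h import *
ci=camera_info("wrist"); im=camera("wrist"); A=im[160:310,180:480]
cv2.imwrite("pics/m4.png",cv2.resize(A[:,:,::-1],(800,400),interpolation=cv2.INTER_CUBIC))
o,m=state();p=o["position"]
w=o["grip_width"]/2
for t in(.011,.001,-.009): print(t,[((proj(ci,p+m@[t,y,z])[0]-[180,160])*2.667).round() for y in(-w,w) for z in(-.0095,.0095)])
E
```

```text
[ 0.5092 -0.3086  0.0184] yaw -0.284 tilt [-0.009  0.028] f [-0.7 -0.4 -1.2] w 0.0597 t 11.48 | go cm [-0.15 -0.02 -0.06] turn 0.001
[ 0.5089 -0.3083  0.0134] yaw -0.284 tilt [-0.01   0.029] f [0.  0.3 0.8] w 0.0607 t 11.65 | go cm [-0.66  0.01 -0.05] turn 0.001
[ 0.5087 -0.308   0.0117] yaw -0.284 tilt [-0.011  0.029] f [0.5 0.1 0.7] w 0.0605 t 11.82 | go cm [-0.83  0.04 -0.04] turn 0.001
0.011 [array([235., 142.]), array([238., 221.]), array([509., 142.]), array([505., 221.])]
0.001 [array([227., 157.]), array([231., 239.]), array([515., 157.]), array([512., 239.])]
-0.009 [array([219., 173.]), array([224., 260.]), array([523., 173.]), array([519., 260.])]
```

View pics/m4.png

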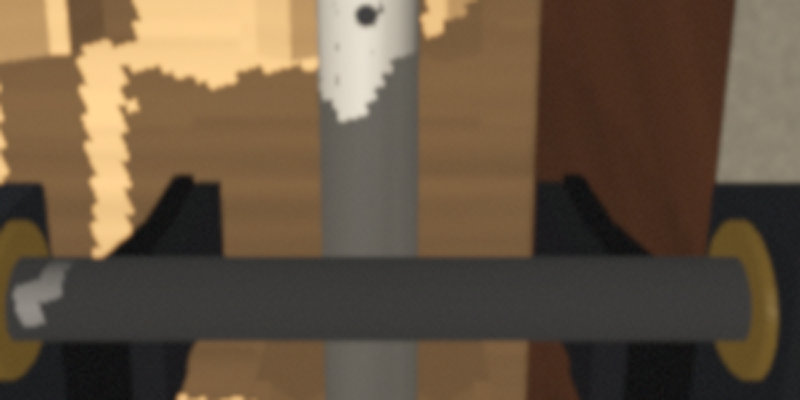

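The fingertip edges are at (200,180) and (555,180), which matches tips 12 mm behind the reported TCP. So effectively the tips are ~23 mm shorter than nominal: tip z ≈ TCP z + 0.012. They now straddle the shaft at about 24 mm height, so I'll close.

```bash
python3 -m inch '[[[0,0,0,0,0.1],[0,0,0,0,0.1],[0,0,0,0,0.1],[0,0,0,0,0.1],[0,0,0,0,0.1],[0,0,0,0,0.1],[0,0,0,0,0.1],[0,0,0,0,0.1]]]' 10 >/dev/null; python3 s.py .5092 -.308 .012 -.285
python3 -m inch '[[[0,0,0,0,0.1],[0,0,0,0,0.1]]]' 10 >/dev/null; python3 s.py .5092 -.308 .012 -.285
```

```text
[ 0.5071 -0.3078  0.0127] yaw -0.282 tilt [-0.014  0.03 ] f [-3.8  0.2  2.2] w 0.0176 t 12.53 | go cm [ 0.07  0.21 -0.04] turn 0.003
[ 0.507  -0.3078  0.0127] yaw -0.283 tilt [-0.014  0.03 ] f [ 0.1  0.9 -1.1] w 0.0176 t 12.7 | go cm [ 0.07  0.22 -0.04] turn 0.002
```

Gripped at 17.6 mm. Lifting and carrying it to just short of the vees.

```bash
python3 -m inch '[[[0,0,0,0,0.1],[-0.5,0,0,0,0.1],[-1.5,0,0,0,0.1],[-2.5,0,0,0,0.1],[-2.5,0,0,0,0.1],[-2.5,0,0,0,0.1],[-2,0,0,0,0.1],[-0.5,0,0,0,0.1]]]' 30 >/dev/null; python3 s.py .523 .147 .13 0
python3 -m inch '[[[0,-0.3,-1,-0.02,0.1],[0,-0.6,-2.2,-0.02,0.1],[0,-0.75,-3.1,-0.02,0.1],[0,-0.68,-3.2,-0.02,0.1],[0,-0.6,-3.2,-0.02,0.1],[0,-0.53,-3.2,-0.02,0.1],[0,-0.45,-3.2,-0.02,0.1],[0,-0.38,-3.2,-0.02,0.1]]]' 30 >/dev/null; python3 s.py .523 .147 .13 0
```

```text
[ 0.5069 -0.3086  0.1327] yaw -0.284 tilt [-0.021  0.039] f [ 0.7 -0.7 -2.7] w 0.0174 t 13.37 | go cm [  1.99 -11.19 -44.15] turn -0.284
[ 0.5056 -0.0744  0.134 ] yaw -0.123 tilt [-0.026  0.04 ] f [-0.4 -0.3 -1.7] w 0.0171 t 14.03 | go cm [  1.24  -0.97 -22.15] turn -0.123
```

```bash
python3 -m inch '[[[0,-0.2,-3.2,-0.02,0.1],[0,-0.2,-3.2,-0.02,0.1],[0,-0.1,-3.2,-0.02,0.1],[0,-0.1,-3.2,-0.02,0.1],[0,0,-3.1,-0.02,0.1],[0,0,-2.8,-0.02,0.1],[0,0,-1.5,0,0.1],[0,0,0,0,0.1]]]' 30 >/dev/null; python3 s.py .523 .147 .10 0
```

```text
[0.4962 0.1505 0.1315] yaw 0.018 tilt [-0.053  0.048] f [ 0.1  0.2 -2.6] w 0.0172 t 14.7 | go cm [2.98 2.83 0.55] turn 0.018
```

```bash
python3 -m inch '[[[0.5,0.9,0.1,0.018,0.1],[0.5,0.9,0.1,0,0.1],[0.5,0.9,0.1,0,0.1],[0.5,0.2,0,0,0.1],[0,0,0,0,0.1]]]' 30 >/dev/null; python3 s.py .523 .147 .06 0
```

```text
[0.5235 0.1476 0.1036] yaw -0.0 tilt [-0.06   0.047] f [ 0.1 -0.6 -2.2] w 0.017 t 15.12 | go cm [4.35 0.21 0.26] turn -0.0
```

```bash
python3 -m inch '[[[1,0.05,0.06,0,0.1],[1,0.05,0.06,0,0.1],[1,0.05,0.06,0,0.1],[1,0.05,0.06,0,0.1],[0.3,0,0,0,0.1],[0,0,0,0,0.1]]]' 30 >/dev/null; python3 s.py .523 .147 .04 0
python3 -m inch '[[[0.4,0,0,0,0.1],[0.4,0,0,0,0.1],[0.3,0,0,0,0.1],[0.3,0,0,0,0.1],[0.1,0,0,0,0.1]]]' 15 >/dev/null; python3 s.py .523 .147 .03 0
```

```text
[0.5225 0.1439 0.0543] yaw -0.005 tilt [-0.063  0.047] f [ 0.3 -0.4 -4. ] w 0.0168 t 15.62 | go cm [ 1.44  0.13 -0.24] turn -0.005
[0.5218 0.1451 0.0385] yaw -0.005 tilt [-0.062  0.047] f [-1.   0.1 -2.2] w 0.0174 t 16.03 | go cm [ 0.85  0.17 -0.15] turn -0.005
```

```bash
for i in 1; do python3 -m inch '[[[0.2,0.02,0,0,0.1],[0.2,0.02,0,0,0.1]]]' 12 >/dev/null; python3 s.py .523 .147 .03 0; python3 -m inch '[[[0.2,0.02,0,0,0.1],[0.1,0,0,0,0.1]]]' 12 >/dev/null; python3 s.py .523 .147 .03 0; done
```

```text
[0.5224 0.1455 0.0346] yaw -0.004 tilt [-0.06   0.047] f [ 0.4 -0.7 -2.8] w 0.0173 t 16.2 | go cm [ 0.46  0.09 -0.13] turn -0.004
[0.5226 0.1457 0.0315] yaw -0.004 tilt [-0.06   0.047] f [-1.   0.9 -0.2] w 0.0177 t 16.37 | go cm [ 0.15  0.05 -0.12] turn -0.004
```

```bash
python3 -m inch '[[[0.15,0,0,0,0.1],[0.1,0,0,0,0.1]]]' 12 >/dev/null; python3 s.py .523 .147 .03 0
```

```text
[0.5217 0.1459 0.0299] yaw -0.004 tilt [-0.062  0.047] f [-2.  -0.8  5.1] w 0.0177 t 16.53 | go cm [-0.01  0.13 -0.11] turn -0.004
```

```bash
python3 -m inch '[[[0,0,0,0,0.1],[0.1,0,0,0,0.1],[0.1,0,0,0,0.1],[0.1,0,0,0,0.1]]]' 4 >/dev/null; python3 s.py .523 .147 .03 0
python3 -m inch '[[[0.1,0,0,0,0.1],[0.1,0,0,0,0.1],[0,0,0,0,0.1]]]' 4 >/dev/null; python3 s.py .523 .147 .03 0
```

```text
[0.5206 0.146  0.0278] yaw -0.004 tilt [-0.063  0.047] f [-1.  -1.1  2.5] w 0.018 t 16.87 | go cm [-0.23  0.22 -0.12] turn -0.004
[0.5201 0.146  0.0262] yaw -0.004 tilt [-0.063  0.047] f [-1.6  0.   1. ] w 0.018 t 17.12 | go cm [-0.39  0.27 -0.12] turn -0.004
```

Seated, with little residual force. Now sliding toward the stop (tool -z) with a limited grip and watching f_y.

```bash
python3 -m inch '[[[-0.1,0.05,-0.3,0,0.1],[0,0.05,-0.3,0,0.1],[0,0,-0.3,0,0.1]]]' 10 >/dev/null; python3 s.py .523 .1635 .026 0
python3 -m inch '[[[0,0,-0.2,0,0.1],[0,0,-0.2,0,0.1]]]' 10 >/dev/null; python3 s.py .523 .1635 .026 0
```

```text
[0.5204 0.1544 0.0265] yaw -0.004 tilt [-0.066  0.045] f [-1.  -1.6 -1.7] w 0.0175 t 17.37 | go cm [ 0.07  0.26 -0.91] turn -0.004
[0.5202 0.1587 0.0262] yaw -0.003 tilt [-0.066  0.045] f [-1.7 -3.7  2. ] w 0.0175 t 17.53 | go cm [ 0.02  0.28 -0.48] turn -0.003
```

```bash
python3 -m inch '[[[0,0,-0.1,0,0.1]]]' 10 >/dev/null; python3 s.py .523 .1635 .026 0
python3 -m inch '[[[0,0,-0.1,0,0.1]]]' 10 >/dev/null; python3 s.py .523 .1635 .026 0
```

```text
[0.5202 0.1598 0.0262] yaw -0.003 tilt [-0.066  0.044] f [-1.2 -3.3  0.9] w 0.0178 t 17.62 | go cm [ 0.02  0.28 -0.37] turn -0.003
[0.5202 0.1608 0.0262] yaw -0.003 tilt [-0.066  0.044] f [-1.9 -2.6 -0.2] w 0.018 t 17.7 | go cm [ 0.02  0.28 -0.27] turn -0.003
```

```bash
python3 -m inch '[[[0,0,-0.1,0,0.1]]]' 10 >/dev/null; python3 s.py .523 .1635 .026 0
python3 -m inch '[[[0,0,-0.1,0,0.1]]]' 10 >/dev/null; python3 s.py .523 .1635 .026 0
```

```text
[0.5203 0.1618 0.0263] yaw -0.002 tilt [-0.066  0.043] f [-1.  -2.8 -0.5] w 0.0175 t 17.78 | go cm [ 0.01  0.27 -0.17] turn -0.002
[0.5203 0.1628 0.0263] yaw -0.002 tilt [-0.066  0.043] f [-1.2 -3.  -0.2] w 0.0178 t 17.87 | go cm [ 0.01  0.27 -0.07] turn -0.002
```

```bash
python3 -m inch '[[[0,0,-0.1,0,0.1]]]' 10 >/dev/null; python3 s.py .523 .1635 .026 0
python3 -m inch '[[[0,0,-0.1,0,0.1]]]' 10 >/dev/null; python3 s.py .523 .1635 .026 0
```

```text
[0.5203 0.1639 0.0263] yaw -0.003 tilt [-0.066  0.043] f [-1.6 -2.4 -0.9] w 0.0174 t 17.95 | go cm [0.01 0.27 0.04] turn -0.003
[0.5203 0.1643 0.0263] yaw -0.002 tilt [-0.066  0.042] f [-1.  -8.8  0.7] w 0.0176 t 18.03 | go cm [0.01 0.27 0.08] turn -0.002
```

```bash
python3 -m inch '[[[0,0,-0.1,0,0.1]]]' 10 >/dev/null; python3 s.py .523 .1635 .026 0
python3 -m inch '[[[0,0,-0.1,0,0.1]]]' 10 >/dev/null; python3 s.py .523 .1635 .026 0
```

```text
[0.5203 0.1642 0.0263] yaw -0.0 tilt [-0.067  0.04 ] f [-1.2 -7.1  0.5] w 0.0174 t 18.12 | go cm [0.   0.27 0.07] turn -0.0
[0.5203 0.1641 0.0263] yaw 0.0 tilt [-0.067  0.038] f [-2.2 -7.4 -0.6] w 0.0177 t 18.2 | go cm [0.   0.27 0.06] turn 0.0
```

It has come up firm: f_y went from about -2.5 to about -8 N and the position stalled at y = 0.164. I'll hold briefly, then release.

```bash
python3 -m inch '[[[0,0,-0.1,0,0.1],[0,0,-0.1,0,0.1]]]' 10 >/dev/null; python3 s.py .523 .1635 .026 0
python3 -m inch '[[[0,0,0,0,0.45],[0,0,0,0,0.45],[0,0,0,0,0.45],[0,0,0,0,0.45],[0,0,0,0,0.45]]]' 10 >/dev/null; python3 s.py .523 .1635 .06 0
```

```text
[0.5203 0.164  0.0263] yaw 0.001 tilt [-0.067  0.035] f [-1.3 -6.6  0.2] w 0.0176 t 18.37 | go cm [0.01 0.27 0.05] turn 0.001
[0.5243 0.1661 0.0271] yaw -0.001 tilt [-0.059  0.038] f [ 0.2  0.3 -0.1] w 0.0371 t 18.78 | go cm [-3.28 -0.32  0.14] turn -0.001
```

```bash
python3 -m inch '[[[-1,0,0,0,0.45],[-2.5,-0.1,0,0,0.45],[-2.5,-0.1,0,0,0.45],[-2.5,-0.1,0,0,0.7],[-2,0,0,0,0.7],[0,1.2,2,0,0.7],[0,1.5,2.5,0,0.7],[0,1.5,2.5,0,0.7]]]' 10 >/dev/null; python3 s.py .598 .0396 .12 0
python3 -m inch '[[[0,1.2,2.2,0,0.7],[0,1.2,2.2,0,0.7],[0,0.5,1.0,0,0.7],[0,0,0,0,0.7]]]' 10 >/dev/null; python3 s.py .598 .0396 .12 0
```

```text
[0.5683 0.0969 0.1375] yaw 0.009 tilt [-0.057  0.041] f [-0.1  0.2  1.3] w 0.0592 t 19.45 | go cm [1.34 3.02 5.82] turn 0.009
[0.6036 0.0368 0.138 ] yaw 0.005 tilt [-0.047  0.04 ] f [-0.1  0.2  0.1] w 0.0607 t 19.78 | go cm [ 1.84 -0.47 -0.21] turn 0.005
```

Run:
```python
from h import *
s=camera_info("scene"); im=camera("scene").astype(int); g=im.mean(2)
import scipy.ndimage as nd
F=fix(.5227,.158,0.)
for y in(-.065,-.055,-.02,0,.02,.055,.063):
    p=proj(s,F([(-.03,y,.052),(.03,y,.052)])); t=np.linspace(0,1,31)[:,None]; q=p[0]*(1-t)+p[1]*t
    print(y,nd.map_coordinates(g,[q[:,1],q[:,0]],order=1).astype(int).tolist())
```

```text
-0.065 [25, 26, 26, 26, 26, 26, 25, 25, 29, 34, 39, 43, 44, 42, 39, 38, 35, 31, 29, 26, 27, 27, 26, 26, 25, 26, 26, 27, 27, 27, 26]
-0.055 [27, 27, 27, 25, 25, 25, 25, 26, 31, 41, 53, 59, 66, 69, 69, 67, 62, 56, 51, 43, 33, 28, 27, 26, 26, 26, 26, 26, 26, 26, 25]
-0.02 [31, 29, 31, 32, 39, 53, 56, 71, 88, 124, 160, 178, 175, 167, 150, 130, 107, 84, 68, 59, 55, 55, 55, 55, 56, 58, 61, 64, 70, 72, 75]
0 [82, 82, 84, 84, 83, 83, 84, 85, 92, 122, 158, 177, 177, 171, 155, 136, 113, 89, 70, 66, 72, 79, 83, 84, 84, 81, 70, 49, 33, 26, 25]
0.02 [82, 82, 82, 82, 82, 82, 83, 84, 93, 118, 153, 177, 180, 174, 161, 142, 119, 95, 74, 65, 71, 79, 83, 83, 84, 83, 80, 68, 47, 32, 27]
0.055 [83, 83, 83, 87, 91, 108, 106, 89, 88, 100, 143, 175, 181, 179, 168, 152, 131, 106, 81, 62, 55, 55, 58, 61, 68, 74, 76, 79, 83, 92, 81]
0.063 [83, 83, 83, 83, 83, 82, 83, 83, 86, 101, 138, 170, 179, 178, 168, 152, 132, 110, 84, 66, 63, 67, 70, 65, 60, 58, 56, 55, 55, 55, 55]
```

The brightness profiles show the shaft straight and centred evenly along both vees. Now back down on the knob.

```bash
python3 -m inch '[[[1.5,-0.1,0,0,0.7],[1.5,-0.1,0,0,0.7],[1,-0.1,0,0,0.7],[0,0,0,0,0.7]]]' 10 >/dev/null; python3 s.py .597 .040 .064 0
```

```text
[0.5954 0.0444 0.099 ] yaw 0.007 tilt [-0.048  0.043] f [-0.8  0.9 -0.1] w 0.0608 t 20.17 | go cm [3.47 0.33 0.59] turn 0.007
```

```bash
python3 -m inch '[[[0.8,0.15,0.3,0,0.7],[1,0.1,0.2,0,0.7],[1,0.05,0.05,0,0.7],[0.5,0,0,0,0.4],[0,0,0,0,0.2]]]' 6 >/dev/null; python3 s.py .597 .040 .064 0
```

```text
[0.596  0.0431 0.0636] yaw 0.011 tilt [-0.048  0.043] f [-0.6 -0.1  0.2] w 0.054 t 20.58 | go cm [-0.06  0.09  0.31] turn 0.011
```

```bash
python3 -m inch '[[[0,0.1,0.2,0,0.15],[0,0,0.1,0,0.15],[0,0,0,0,0.15],[0,0,0,0,0.15],[0,0,0,0,0.15],[0,0,0,0,0.15],[0,0,0,0,0.15]]]' 6 >/dev/null; python3 s.py .597 .040 .064 0
```

```text
[0.5981 0.0395 0.0638] yaw 0.01 tilt [-0.047  0.044] f [-0.2  0.  -1.8] w 0.0221 t 21.17 | go cm [-0.01 -0.11 -0.05] turn 0.01
```

```bash
python3 -m inch '[[[0,0,0,0,0.1],[0,0,0,0,0.1],[-0.6,-0.02,0.02,0,0.1],[-0.6,-0.02,0.02,0,0.1],[-0.6,-0.02,0.02,0,0.1],[-0.6,-0.02,0.02,0,0.1],[-0.6,-0.02,0.02,0,0.1],[-0.4,0,0,0,0.1]]]' 45 >/dev/null; python3 s.py .597 .040 .096 0
```

```text
[0.5965 0.0403 0.0945] yaw 0.006 tilt [-0.052  0.05 ] f [  1.7   3.6 -12.4] w 0.0207 t 21.83 | go cm [-0.15  0.04  0.03] turn 0.006
```

```bash
sed -i 's/.1569\]/.1595]/;s/-.0046/-0/' a.py; python3 -m inch '[[[0,-1.0,-0.05,0.09,0.1],[0,-1.3,-0.07,0.11,0.1],[0,-1.3,-0.07,0.11,0.1],[0,-1.3,-0.07,0.11,0.1],[0,-1.3,-0.07,0.11,0.1]]]' 45 >/dev/null; python3 a.py
```

```text
[0.5355 0.0563 0.0988] [  1.7   4.6 -13.4] r 0.1205 bar 1.028 toolyaw -0.542 tilt [-0.053  0.049] q [-0.13  0.58  1.71  0.05  0.91  0.38] w 0.0208
```

```bash
python3 -m inch '[[[0.06,-1.3,-0.07,0.11,0.1],[0.06,-1.3,-0.07,0.11,0.1],[0.06,-1.3,-0.07,0.11,0.1],[0.06,-1.3,-0.07,0.11,0.1],[0.06,-1.3,-0.07,0.11,0.1]]]' 45 >/dev/null; python3 a.py
```

```text
[0.4893 0.1043 0.1019] [  2.7   4.  -14. ] r 0.1217 bar 0.471 toolyaw -1.113 tilt [-0.05   0.046] q [-0.04  0.54  1.81  0.06  0.85  1.03] w 0.0208
```

```bash
python3 -m inch '[[[0.15,-1.3,-0.07,0.11,0.1],[0.15,-1.3,-0.07,0.11,0.1],[0.1,-1.3,-0.07,0.11,0.1],[0.1,-0.7,-0.04,0.06,0.1],[0,0,0,0,0.1]]]' 45 >/dev/null; python3 a.py
```

```text
[0.4755 0.1499 0.1017] [  1.4   0.4 -13.2] r 0.1226 bar 0.079 toolyaw -1.511 tilt [-0.049  0.038] q [0.05 0.54 1.82 0.06 0.84 1.53] w 0.0205
```

```bash
python3 -m inch '[[[0.1,-0.4,0,0.04,0.1],[0.1,-0.3,0,0.02,0.1],[0,0,0,0,0.1]]]' 45 >/dev/null; python3 a.py; python3 -m inch '[[[0.1,-0.3,0,0,0.1],[0.1,-0.2,0,0,0.1]]]' 45 >/dev/null; python3 a.py
```

```text
[0.4751 0.1553 0.1008] [  1.7   0.5 -13.1] r 0.1227 bar 0.034 toolyaw -1.564 tilt [-0.049  0.035] q [0.07 0.54 1.81 0.05 0.84 1.59] w 0.0206
[0.4748 0.1585 0.0991] [  0.7  -2.3 -12.5] r 0.1229 bar 0.008 toolyaw -1.562 tilt [-0.05   0.033] q [0.07 0.54 1.81 0.05 0.84 1.6 ] w 0.0206
```

```bash
python3 -m inch '[[[0.3,0,0,0,0.1],[0.3,0,0,0,0.1],[0.3,0,0,0,0.1],[0.3,0,0,0,0.1],[0.2,0,0,0,0.1]]]' 45 >/dev/null; python3 a.py; python3 -m inch '[[[0.2,0,0,0,0.1],[0.2,0,0,0,0.1]]]' 45 >/dev/null; python3 a.py
```

```text
[0.4747 0.1578 0.0843] [ 0.4 -0.4 -9.9] r 0.123 bar 0.014 toolyaw -1.563 tilt [-0.049  0.032] q [0.07 0.57 1.82 0.05 0.8  1.6 ] w 0.0209
[0.4746 0.1578 0.0799] [ 0.3 -1.4 -9.7] r 0.1231 bar 0.014 toolyaw -1.563 tilt [-0.049  0.032] q [0.07 0.58 1.83 0.05 0.79 1.6 ] w 0.021
```

```bash
python3 -m inch '[[[0.15,0,0,0,0.1],[0.1,0,0,0,0.1]]]' 45 >/dev/null; python3 a.py; python3 -m inch '[[[0.1,0,0,0,0.1],[0.1,0,0,0,0.1]]]' 45 >/dev/null; python3 a.py
```

```text
[0.4744 0.1578 0.0792] [-2.4 -1.6  4.2] r 0.1233 bar 0.014 toolyaw -1.561 tilt [-0.05   0.032] q [0.07 0.58 1.83 0.05 0.79 1.6 ] w 0.0207
[0.4745 0.1578 0.0793] [-2.6 -2.6  1.7] r 0.1232 bar 0.014 toolyaw -1.56 tilt [-0.048  0.031] q [0.07 0.58 1.83 0.05 0.78 1.6 ] w 0.021
```

The bar came down on the shaft at a lift of about 0.0154 and the spring load has left the wrist. Releasing and backing off straight up.

```bash
python3 -m inch '[[[0,0,0,0,0.5],[0,0,0,0,0.5],[0,0,0,0,0.5],[0,0,0,0,0.5],[0,0,0,0,0.5],[0,0,0,0,0.5]]]' 5 ; python3 a.py; python3 -m inch '[[[-0.5,0,0,0,0.5],[-1,0,0,0,0.5],[-2,0,0,0,0.5],[-2,0,0,0,0.5],[-2,0,0,0,0.5],[-2,0,0,0,0.5],[0,0,0,0,0.5]]]' 5 >/dev/null; python3 a.py
```

```text
time: 24.92
position: [0.4779, 0.1592, 0.0811]
tool_rot: [-0.693, -0.016, 0.721, 0.008]
ft_force: [-0.1, 1.2, -0.0]
grip_width: 0.0426
[0.4779 0.1592 0.0811] [-0.1  1.2 -0. ] r 0.1198 bar 0.002 toolyaw -1.56 tilt [-0.041  0.034] q [0.08 0.57 1.82 0.05 0.78 1.6 ] w 0.0426
[0.4815 0.1558 0.1825] [ 1.1 -0.4 -0.4] r 0.1163 bar 0.032 toolyaw -1.561 tilt [-0.043  0.034] q [0.07 0.41 1.73 0.04 1.04 1.61] w 0.0436
```

Run:
```python
from h import *
import scipy.ndimage as nd
s=camera_info("scene"); im=camera("scene").astype(int); g=im.mean(2)
old=cv2.resize(cv2.imread("pics/scene0.png")[:,:,::-1],(640,400),interpolation=cv2.INTER_AREA).astype(int)
def red(a):
    m=(a[...,0]>100)&(a[...,1]<60)&(a[...,2]<60); m[:200]=0;m[270:]=0;m[:,:340]=0;m[:,420:]=0; v,u=np.nonzero(m); return u.mean().round(1),v.mean().round(1),len(u)
print("red old/new",red(old),red(im)); F=fix(.5227,.158,0)
for z in(.081,.096,.121):print(z,proj(s,F((-.045,0,z))))
for y in(-.055,-.03,.03,.055,.063):
    p=proj(s,F([(-.03,y,.052),(.03,y,.052)])); t=np.linspace(0,1,31)[:,None]; q=p[0]*(1-t)+p[1]*t
    print(y,nd.map_coordinates(g,[q[:,1],q[:,0]],order=1).astype(int).tolist())
ys=np.arange(.05,.095,.002); q=proj(s,F([(-.003,y,.056) for y in ys])); print([(int(y*1000),[int(nd.map_coordinates(im[...,k],[[b],[a]],order=1)[0]) for k in(0,2)]) for y,(a,b) in zip(ys,q)])
d=np.abs(im-old).max(2)>45; l,n=nd.label(nd.binary_opening(d)); print([(sl[1].start,sl[0].start,sl[1].stop,sl[0].stop) for i,sl in enumerate(nd.find_objects(l)) if (l==i+1).sum()>40])
```

```text
red old/new (np.float64(387.5), np.float64(233.6), 1469) (np.float64(384.7), np.float64(231.8), 1190)
0.081 [[377.2017833  240.82894576]]
0.096 [[377.7967286  236.54002796]]
0.121 [[378.81332169 229.21148157]]
-0.055 [25, 26, 27, 26, 25, 25, 25, 29, 35, 44, 54, 56, 56, 57, 58, 59, 58, 56, 54, 54, 48, 38, 28, 26, 26, 27, 27, 26, 26, 26, 26]
-0.03 [26, 26, 29, 48, 92, 126, 129, 119, 124, 135, 122, 87, 66, 59, 66, 82, 93, 80, 66, 71, 88, 90, 73, 58, 58, 58, 58, 57, 57, 56, 55]
0.03 [83, 84, 83, 84, 83, 82, 83, 83, 83, 79, 74, 64, 56, 57, 57, 57, 57, 56, 55, 59, 68, 76, 79, 81, 83, 83, 80, 66, 45, 30, 26]
0.055 [83, 83, 83, 86, 90, 109, 107, 88, 87, 100, 143, 176, 182, 179, 168, 151, 131, 107, 82, 63, 55, 55, 57, 61, 68, 74, 76, 79, 84, 92, 82]
0.063 [83, 83, 83, 83, 83, 83, 83, 84, 87, 101, 137, 170, 180, 179, 169, 154, 133, 110, 85, 66, 64, 67, 69, 65, 60, 58, 56, 55, 54, 54, 55]
[(50, [170, 137]), (52, [195, 157]), (54, [198, 160]), (56, [201, 162]), (58, [200, 162]), (60, [199, 161]), (62, [200, 161]), (64, [200, 157]), (66, [210, 141]), (68, [227, 107]), (70, [231, 73]), (72, [230, 62]), (74, [234, 61]), (76, [233, 61]), (78, [235, 61]), (80, [235, 61]), (82, [234, 60]), (84, [230, 61]), (86, [233, 61]), (88, [228, 61]), (90, [209, 64]), (92, [156, 72]), (94, [107, 77])]
[(233, 0, 374, 205), (372, 0, 405, 43), (370, 0, 463, 80), (555, 1, 588, 115), (358, 41, 370, 58), (337, 59, 427, 209), (482, 59, 512, 82), (454, 162, 467, 170), (459, 170, 502, 200), (428, 182, 440, 191), (200, 203, 306, 286), (307, 205, 350, 230), (353, 209, 385, 225), (337, 218, 453, 298), (372, 234, 382, 240), (268, 249, 350, 298), (196, 264, 224, 292)]
```

Around the stop the shaft profile is unchanged, and steel meets brass with no visible gap at fixture y of about 67 mm. Handing in.

```bash
python3 -m inch '[[[0,0,0,0,0.5],[0,0,0,0,0.5]]]'; python3 -c "
from rig import robot
print(robot.hand_in())"
```

```text
time: 25.72
position: [0.4797, 0.1557, 0.1811]
tool_rot: [-0.691, -0.016, 0.723, 0.008]
ft_force: [-0.1, 0.3, 0.4]
grip_width: 0.0438
the job is handed in; nothing more can be done
None
```

The shaft is clamped in the fixture and the job was handed in at 25.7 s of the 72 s allowed; no verdict came back.

**What I did:**
1. Lifted the clamp bar by its knob, turned it aside to about 1.57 rad and lowered it by hand.
2. Took the bright shaft from the rest and laid it in both vees, with at most about 5 N at the wrist.
3. Slid the shaft along until it came up firm. The push rose from about 3 N to 7–9 N (some of that is friction in the vees) and the shaft stalled, so I held it there for about 0.3 s.
4. Brought the bar back to its stop, lowered it slowly onto the shaft and let go.

**Last checks:**
- **Bar:** it turned back to about 0.01 rad. It met the shaft at a lift of about 0.0154 m by tool height, and the wrist then no longer carried the spring's pull.
- **Shaft:** its brightness profile beside the stop was the same before and after clamping. Steel meets brass with no visible gap at fixture y of about 67 mm.
- **Gripper:** it is clear of everything, with wrist force near zero.

**What failed or disagreed:**
- **Missed grasp:** the first attempt on the shaft closed above it. The fingertips sat about 23 mm higher than the stated tool frame. The shaft did not move, and I corrected for the offset.
- **Tool tilt:** the tool drifted up to about 0.08 rad off vertical, and the row format could not correct it.
- **Inconclusive checks:** the final image check on the red knob failed because its colour threshold also caught the table. The shaft also appeared about 2–3 mm off the predicted line across the vees, evenly along its length, which I put down to calibration. I did not check closely that the worn shaft and the other parts stayed put, but nothing I did touched them.

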